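# Seat a drill plate on its jig pins

### The arm

A 6-joint arm with a two-finger parallel gripper is mounted at the origin on the work surface; the furniture and walls round the work are solid. World frame = base frame: x ahead of the robot, y to its left, z up, the work surface at z = 0. Lengths are in m, angles in rad, forces in N, time in s.
With the tool pointing down it reaches from about 0.35 to 0.975 m from the base axis. Payload 4.9 kg.
Tool frame: the origin (TCP) lies midway between the tips of the shut fingers; the grasp point (between the pads) lies 19 mm behind it (manip.pinch_z is the distance from the TCP to the grasp point, in m); z points along the fingers, y is the direction in which the jaws open and shut (so a half turn about z gives the same grasp; the last joint's range is limited). The gripper opens to 85 mm and grips with 20 to 120 N. Pads are 22 mm wide; open, the fingers measure 114 mm over their backs; the gripper's body (76 mm by 85 mm) begins 54 mm behind the grasp point. The pads swing forward as they close: fully open they stand 13 mm farther back than shut.
Start: joints at [1.226, 0.053, 1.613, -0, 1.476, -0.119], TCP at [0.14, 0.609, 0.231] pointing down, gripper open.
Joint ranges: [-3.01, 3.01], [-1.01, 2.22], [0.06, 2.58], [-1.02, 4.17], [0.09, 2.62], [-3.14, 3.14]. Speed limits (rad/s): [2.57, 2.57, 3.14, 3.14, 3.14, 3.14].

### API

Orientations are given as a unit quaternion [w, x, y, z].
In Python, from plant import manip gives the robot as it stands.
- The arm moves only by the tool drive_tool, never from a script. Its argument "commands" is text: rows parted by semicolons, each of 5 numbers parted by spaces: the finger opening in mm, from 0 to 85.4, then the shift along the tool's x, y, z in units of 30 mm (1.0 is 30 mm), then the turn about the tool's z in degrees. A call has exactly 8 rows; each row shifts and turns the commanded pose from where the row before left it, along the tool's axes as they then stand; what a row does not reach is not made up. A row lasts 1/8 s, in which the tool goes at most 62.5 mm and 10.7 degrees, less where a joint would pass 70% of its speed; a pose out of reach is approached as far as the arm can. A call is refused whole if a number of a shift passes 1 or a number of a turn 10.7, either way. A call with a gripper value outside its range is refused whole. The fingers move at their own pace and stop on an object; the grip force is fixed at half the most. Time passes only in rows, so rows that do not move let the fingers close, or fill a call up. It gives the time, the measured TCP pose, the force and the opening at its end, in the units of the state.
- manip.state(): the state, without advancing time (a new reading comes with each control period).
- manip.grab_frame(name): name is "side" or "top"; returns the picture (400x640x3 uint8, red, green, blue); there is no depth.
- manip.camera_params(name): a dict with "fx", "fy", "cx", "cy" (pixels), "xyz" and "orientation" of the camera in the world. Camera axes: x right, y down, z forward; pixel columns grow to the right and rows downward; lengths in m; the calibration is good to about 2 mm. A picture is of the moment at which its call begins. camera_params takes no time and is no camera call.
- manip.job_done(): hands the job in, once; it reports no verdict.
The state is a dict: "time": time; "joint_pos": joint angles; "joint_vel": joint speeds; "joint_efforts": joint torques, N m; "tool_pos": TCP position; "tool_rot": TCP orientation; "contact_force": force on the tool from outside, world axes, zero at the start; "ft_torque": the same for the moment, N m; "gripper_width": opening from 0.0 (shut) to 1.0 (fully open).
Only numpy, scipy, OpenCV 4.12 (cv2) and the standard library are available. Lean on these libraries where they do the work, as an engineer would, in place of code of your own. Each camera call takes 0.05 s, during which the arm holds its last target. There are 200 camera calls.

### The job

The aluminium drill plate is lying askew, riding on top of the jig's two locating pins. Without gripping or lifting it, nudge it with the fingertips, square against the dark wooden fence and then along it, until its two large holes drop over the pins and it lies flat on the rails. Then push the steel keeper round by its black stub until it points over the end of the plate as far as it will go, and leave the things lying round the jig where they are.

Things in the scene. Friction and masses are not known exactly. Their poses are not given: they have to be found in the camera images.
- jig: Drilling jig fixed to the bench: plywood board 146 x 210 mm with two pale rails, tops 27 mm above the bench, reaching x = -74 mm to the fence and y = -102 to +102 mm. Origin: bench top under the middle of the plate's seat; x from the front rail toward the fence, y along the fence, z up. Seated, the plate's origin is at x = 0, y = 0, z = 27 mm and its axes agree with the jig's.
- blank: pine blank to be drilled, 35 x 120 x 15 mm, fixed in the jig's channel between the rails (jig x = -10 mm), its top just under the rail tops; origin: centre of its underside
- fence (a point): middle of the upper edge of the fence face. The fence is a dark wooden strip along the jig's y on the far rail; its face looks to the jig's -x and lies at x = +50.8 mm (0.8 mm clear of the seated plate); its top is 44 mm above the bench
- plate: Loose aluminium drill plate, 100 (x) x 120 (y) x 8 (z) mm, 0.2 to 0.35 kg. Origin: middle of its underside; x toward its edge that belongs at the fence. It starts riding on both pins, sloping, front edge on the front rail, turned up to 4 degrees, displaced 14 to 36 mm to the jig's +y and 8 to 14 mm to its -x. A push of 1 to 3 N slides it. Three brass-bushed 8 mm drill holes at x = -10 mm.
- pin_left (a point): top of the left locating pin (jig x = +25, y = +42 mm): steel, 10 mm diameter, rounded nose, standing 7 mm above the rail
- pin_right (a point): top of the right locating pin (jig x = +25, y = -42 mm), like the left one
- hole_left (a point): centre of the plate's left 13 mm through hole (plate x = +25, y = +42 mm), at the underside; belongs over pin_left. The far side drops up to 7 mm when both holes are over the pins
- hole_right (a point): centre of the plate's right 13 mm through hole (plate x = +25, y = -42 mm), at the underside; belongs over pin_right
- keeper (a joint): Angle of the keeper, a flat steel bar 60 x 16 x 7 mm on a post at the jig's -y end. 0 = fully open, 2.2 rad = stop, closed; grows clockwise seen from above; starts at 0 to 0.4, stays where left (about 1.5 N at the stub moves it). From the post it points at angle pi/2 + 2.2 - value, anticlockwise from the jig's x: closed, to the jig's +y, over the last 30 mm of the plate.
- keeper_pivot (a point): axis of the keeper's post (jig x = +15, y = -82 mm), at the bar's top, 44 mm above the bench; the screw head rises to 48 mm. The bar's underside is 37 mm above the bench: 2 mm over the seated plate, but it strikes a plate still riding on the pins
- keeper_stub (a point): point 2 mm below the top of the keeper's upright black stub, on its axis, 38 mm from the pivot axis; the stub is 13 mm in diameter and reaches from the bar's top, 44 mm above the bench, to 69 mm
- sanding_block: brown sanding block, 61 x 105 x 31 mm, to the right of the jig; leave alone. Origin: centre of its underside, long side along its y
- tape_roll: roll of masking tape lying flat, 103 mm across, 26 mm high; leave alone. Origin: centre of its underside
- screwdriver: small yellow-handled screwdriver, 161 mm long, 20 mm high, between robot and jig; leave alone. Origin: under its middle, handle to +y

How it is judged:
On the way, in this order (a step that is already met when the one before it is completed fails the run):
1. the plate has dropped over both pins and lies flat on the rails, the keeper still clear of it (z of plate in the frame of jig below 0.0285 m and angle between plate's own z axis and vertical below 0.02 rad and horizontal distance between hole_left and pin_left below 0.003 m and horizontal distance between hole_right and pin_right below 0.003 m and value of joint keeper below 1.3 rad), for 0.2 s.
2. the keeper is swung over the end of the plate (value of joint keeper above 2 rad), for 0.2 s.
At the end, for the whole second after the job is handed in: The plate lies flat on the rails (within 1.5 mm and 0.02 rad), both holes over their pins (centres within 3 mm), at rest, and the keeper is closed to 2.0 rad or more (z of plate in the frame of jig below 0.0285 m and angle between plate's own z axis and vertical below 0.02 rad and horizontal distance between hole_left and pin_left below 0.003 m and horizontal distance between hole_right and pin_right below 0.003 m and value of joint keeper above 2 rad and linear speed of plate below 0.01 m/s); the robot touches nothing.
It fails at once if the plate is lifted: its middle rises 20 mm above the rails, or it is tipped by more than 0.25 rad (z of plate in the frame of jig above 0.047 m or angle between plate's own z axis and vertical above 0.25 rad).
It fails at once if the sanding block, tape roll or screwdriver is moved by more than 20 mm (distance of any of sanding_block, tape_roll, screwdriver from where it was at the start of the episode above 0.02 m).
It also fails if it takes over 67 s, if anything falls off the work surface, if the arm or the gripper's body presses on something with over 40 N, if the wrist force passes 120 N, or if a joint passes its speed limit or range.

## Working session

There is one attempt and no reset: what is moved stays moved. The work goes in short steps, Python scripts to look and compute and a tool call to move; the robot and the scene stay as the last step left them, time stands still between calls to the robot, and variables do not carry over. Pictures are saved under pics/ and viewed, about 8 in all and at most 12, crops included, and the job is handed in when it is done.

Besides the shell and the picture viewer there is one more tool, called after ">>>" as a command line: name --argument value ..., lists and objects as JSON in quotes. drive_tool: Moves the arm, as the interface text tells. Its arguments: {"type":"object","properties":{"commands":{"type":"string"}},"required":["commands"]}

```bash
mkdir -p pics; ls; python3 - <<'E'
from plant import manip
import cv2
s=manip.state(); print(s)
for n in("top","side"):
    print(n,manip.camera_params(n)); cv2.imwrite(f"pics/{n}0.png",manip.grab_frame(n)[:,:,::-1])
E
```

```text
pics
{'time': 0.0, 'joint_pos': array([ 1.22600649e+00,  5.33238920e-02,  1.61432146e+00,  1.99295617e-05,
        1.47599176e+00, -1.18964179e-01]), 'joint_vel': array([ 0.00023908,  0.00087942, -0.00249843, -0.00107372,  0.00172399,
       -0.00022022]), 'joint_efforts': array([-8.29201838e-06, -3.93682659e+01, -3.70175886e+01, -2.11135298e-04,
        7.07313055e-03,  2.38023617e-06]), 'tool_pos': array([0.13970176, 0.6085386 , 0.23006705]), 'tool_rot': array([-2.44567282e-04,  1.12673941e-01,  9.93631490e-01, -9.92594180e-04]), 'contact_force': array([-0.00533208, -0.2012536 ,  0.32012764]), 'ft_torque': array([ 0.0263168 , -0.02264351,  0.03616573]), 'gripper_width': 0.9972634629291657}
top {'fx': 393.94411057427516, 'fy': 393.94411057427516, 'cx': 322.34908027432124, 'cy': 199.7250346726944, 'xyz': array([ 0.3643198 , -0.07347732,  0.93268521]), 'orientation': array([-0.04904025,  0.70534562, -0.70468669,  0.05915472])}
side {'fx': 364.12371154977876, 'fy': 364.12371154977876, 'cx': 319.7899178205011, 'cy': 195.6809803496012, 'xyz': array([0.79775995, 0.29026006, 0.76363036]), 'orientation': array([-0.09741036,  0.29078522,  0.90844798, -0.28403777])}
```

View pics/top0.png

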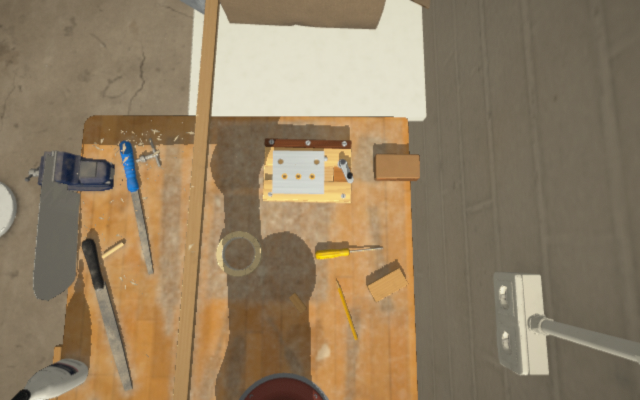

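View pics/side0.png

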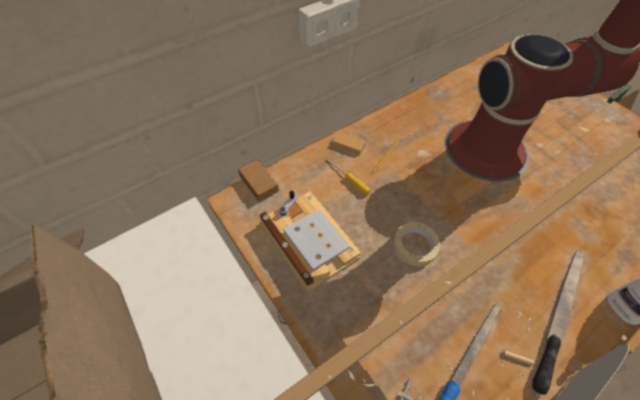

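```bash
python3 - <<'E'
import cv2
a=cv2.imread("pics/top0.png")[130:210,255:360]; b=cv2.imread("pics/side0.png")[185:290,255:365]
cv2.imwrite("pics/c0.png",cv2.resize(a,None,fx=7.5,fy=7.5,interpolation=cv2.INTER_CUBIC))
cv2.imwrite("pics/c1.png",cv2.resize(b,None,fx=5.5,fy=5.5,interpolation=cv2.INTER_CUBIC))
E
```

```text
(no output)
```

View pics/c0.png

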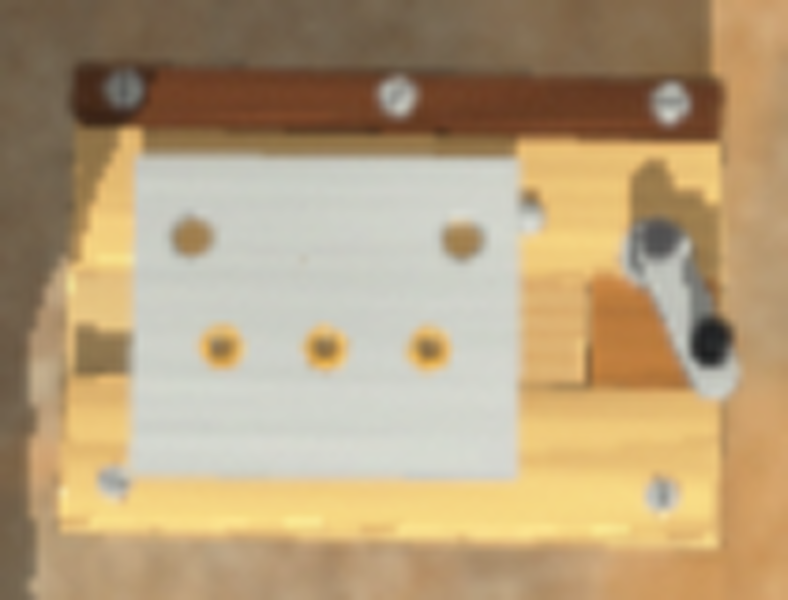

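View pics/c1.png

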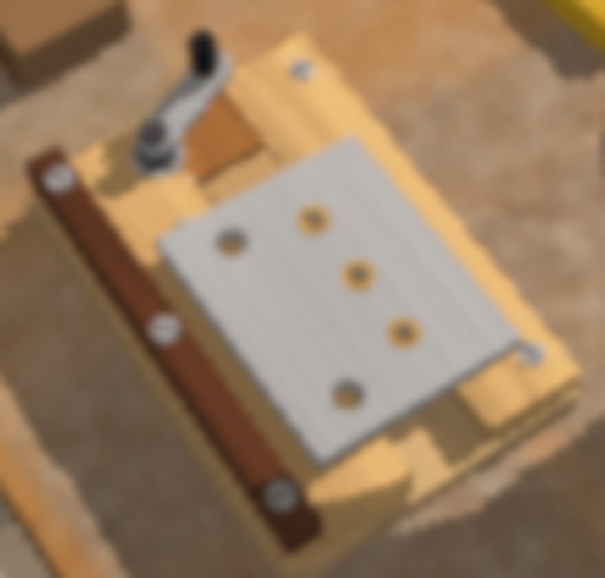

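```bash
cat > h.py <<'E'
import numpy as np
from plant import manip
from scipy.spatial.transform import Rotation as R
from scipy.optimize import least_squares
CAM={n:manip.camera_params(n) for n in("top","side")}
def proj(n,P):
    c=CAM[n];w=c["orientation"];q=R.from_quat([w[1],w[2],w[3],w[0]])
    p=q.inv().apply(np.atleast_2d(P)-c["xyz"])
    return np.c_[c["fx"]*p[:,0]/p[:,2]+c["cx"],c["fy"]*p[:,1]/p[:,2]+c["cy"]]
def ray_z(n,uv,z):
    c=CAM[n];w=c["orientation"];q=R.from_quat([w[1],w[2],w[3],w[0]])
    d=q.apply([(uv[0]-c["cx"])/c["fx"],(uv[1]-c["cy"])/c["fy"],1.]);return c["xyz"]+d*(z-c["xyz"][2])/d[2]
def jw(j,P):  # jig coords (mm) -> world m
    P=np.atleast_2d(np.array(P,float))/1000
    return R.from_euler('z',j[2]).apply(P)+[j[0],j[1],0]
def wj(j,P): return R.from_euler('z',-j[2]).apply(np.atleast_2d(P)-[j[0],j[1],0])*1000
def un(a,f,o): return (np.array(a,float)+.5)/f-.5+np.array(o)
def plate_pts(p,P,slope=True): # p: x,y mm, yaw in jig
    th=7/(75+(-p[0])) if slope else 0   # pins at 25, front edge at p0-50
    th=7/(75-p[0]) if slope else 0
    P=np.array(P,float)+[50,0,0]
    return R.from_euler('zy',[p[2],-th]).apply(P)-R.from_euler('z',p[2]).apply([50,0,0])+[p[0],p[1],27]
PL=[(50,60,8),(50,-60,8),(-50,-60,8),(-50,60,8),(25,42,8),(25,-42,8),(-10,27,8),(-10,0,8),(-10,-27,8)]
E
cat > fit.py <<'E'
from h import *
T=dict(jig=[((-74,102,27),(62,530)),((-74,-102,27),(719,547)),((15,-82,48),(659,238)),((25,-42,32),(530,214))],
 scr=[(124,90),(397,97),(669,103)],
 pl=[(137,156),(519,156),(519,478),(130,478),(191,238),(462,241),(221,348),(325,348),(428,348)])
S=dict(jig=[((-74,102,27),(580,370)),((-74,-102,27),(302,33)),((15,-82,48),(153,134))],
 scr=[(280,495),(165,328),(58,178)],
 pl=[(322,462),(160,240),(355,138),(522,340),(347,395),(232,241),(403,333),(358,274),(314,219)])
I={"top":(T,7.5,(255,130)),"side":(S,5.5,(255,185))}
def res(v,out=False):
    j,p,sx,sp=v[:3],v[3:6],v[6],v[7];r=[];
    for k,(n,(D,f,o)) in enumerate(I.items()):
        P=[a for a,_ in D["jig"]]+[(sx,sp,45),(sx,0,45),(sx,-sp,45)]
        uv=[b for _,b in D["jig"]]+D["scr"]
        W=np.vstack([jw(j,P),jw(j,plate_pts(p,PL))]); uv=un(uv+D["pl"],f,o)
        off=v[8+2*k:10+2*k]
        r.append(proj(n,W)+off-uv)
    if out:
        for a in r: print(np.round(a,1).tolist())
    return np.r_[np.vstack(r).ravel(),v[8:]*.5]
x,y,_=ray_z("top",un((325,348),7.5,(255,130)),.04)
s=least_squares(res,[x,y,0,-10,20,0,60,85,0,0,0,0],x_scale=[.01,.01,.1,10,10,.1,10,10,1,1,1,1],loss="soft_l1")
res(s.x,True); v=s.x; print("jig",v[:3],"plate",v[3:6],"scr",v[6:8],"off",v[8:])
j=v[:3]
k=un((711,337),7.5,(255,130)); print("stub jig",wj(j,ray_z("top",k-v[8:10],.069)))
k=un((203,45),5.5,(255,185)); print("stub side",wj(j,ray_z("side",k-v[10:12],.069)))
np.save("jig.npy",v)
E
python3 fit.py
```

```text
[[-0.3, -0.8], [-0.1, -1.3], [0.3, 0.2], [0.1, 0.6], [0.1, 0.1], [0.2, -0.1], [0.3, -0.1], [-0.4, -0.0], [0.2, 0.5], [-0.1, 0.3], [-0.2, -0.1], [-0.1, -0.2], [-0.0, -0.3], [2.2, 0.1], [0.0, 0.2], [-2.1, 0.3]]
[[0.3, -0.1], [0.0, -0.1], [0.1, -0.6], [0.4, -0.0], [0.0, 0.3], [0.2, 0.4], [-0.1, -0.0], [-0.7, -0.1], [-0.4, -0.7], [0.3, -0.3], [0.1, 0.0], [-0.3, 0.4], [-1.2, -1.4], [-0.0, 0.6], [1.2, 2.1]]
jig [ 0.57702185 -0.05068707 -0.01750592] plate [-8.78883676e+00  2.10340577e+01  1.08888907e-02] scr [59.89133041 84.89873008] off [0.11374948 0.15591834 0.02496583 0.45621139]
stub jig [[-19.9523296  -95.92143408  69.        ]]
stub side [[-19.06923004 -94.7643818   69.        ]]
```

```bash
sed -i 's/(-10,27,8)/(-10,32,8)/;s/(-10,-27,8)/(-10,-32,8)/' h.py; sed -i 's/(62,530)/(64,521)/;s/(719,547)/(719,537)/' fit.py; python3 fit.py; python3 - <<'E'
from h import *
for z in(0,.05,.1,.2,.3,.4,.5):
    print(z,[ray_z("top",p,z)[:2].round(3).tolist() for p in((211,0),(180,400))],[ray_z("side",p,z)[:2].round(3).tolist() for p in((638,145),(284,397))])
print(R.from_quat(np.roll(manip.state()["tool_rot"],-1)).as_matrix().round(3))
for p in((238,253),(397,167),(318,254),(382,247)): print(ray_z("top",p,.02).round(3))
E
```

```text
[[-0.6, 0.0], [-0.2, -0.3], [0.3, -0.1], [0.1, 0.3], [0.1, -0.0], [0.2, -0.2], [0.3, -0.2], [-0.4, -0.1], [0.2, 0.5], [-0.1, 0.3], [-0.2, -0.2], [-0.0, -0.3], [0.0, -0.3], [0.1, 0.1], [0.0, 0.2], [0.1, 0.3]]
[[0.0, 0.1], [-0.1, -0.0], [-0.1, -0.6], [0.4, -0.1], [0.0, 0.2], [0.2, 0.3], [-0.1, -0.1], [-0.7, -0.2], [-0.3, -0.7], [0.3, -0.4], [0.1, -0.1], [-0.2, 0.3], [0.2, 0.2], [0.0, 0.5], [0.0, 0.4]]
jig [ 0.57795274 -0.0508994  -0.01883785] plate [-9.59555636e+00  2.09434871e+01  1.17087292e-02] scr [59.1652188  84.92878258] off [0.01159611 0.17617598 0.19459922 0.41132715]
stub jig [[-20.70782186 -95.98212787  69.        ]]
stub side [[-19.48107682 -94.70819212  69.        ]]
0 [[1.031, 0.201], [0.06, 0.228]] [[-0.372, 0.246], [0.797, 0.192]]
0.05 [[0.995, 0.186], [0.076, 0.212]] [[-0.295, 0.249], [0.797, 0.198]]
0.1 [[0.959, 0.172], [0.092, 0.196]] [[-0.219, 0.252], [0.797, 0.205]]
0.2 [[0.888, 0.142], [0.125, 0.163]] [[-0.066, 0.257], [0.797, 0.218]]
0.3 [[0.816, 0.113], [0.158, 0.131]] [[0.088, 0.263], [0.797, 0.231]]
0.4 [[0.745, 0.083], [0.19, 0.099]] [[0.241, 0.269], [0.797, 0.243]]
0.5 [[0.673, 0.054], [0.223, 0.066]] [[0.394, 0.275], [0.798, 0.256]]
[[-0.975  0.224 -0.001]
 [ 0.224  0.975 -0.002]
 [ 0.    -0.002 -1.   ]]
[0.381 0.107 0.02 ]
[ 0.584 -0.264  0.02 ]
[ 0.379 -0.077  0.02 ]
[ 0.395 -0.224  0.02 ]
```

>>> drive_tool --commands "85 0 0 0 -5.93; 85 0 0 0 -5.93; 85 -0.57 -1 0 0; 85 -0.57 -1 0 0; 85 -0.57 -1 0 0; 85 -0.57 -1 0 0; 85 -0.57 -1 0 0; 85 -0.57 -1 0 0"

```text
time: 1.1
tool_pos: [0.2393, 0.426, 0.2307]
tool_rot: [-0.0, 0.009, 1.0, -0.0]
contact_force: [0.4, -0.0, -0.5]
gripper_width: 0.994
```

>>> drive_tool --commands "85 -0.57 -1 0 0; 85 -0.57 -1 0 0; 85 -0.57 -1 0 0; 85 -0.57 -1 0 0; 85 -0.57 -1 0 0; 85 -0.57 -1 0 0; 85 -0.57 -1 0 0; 85 -0.57 -1 0 0"

```text
time: 2.1
tool_pos: [0.3715, 0.1836, 0.2308]
tool_rot: [-0.0, 0.009, 1.0, -0.0]
contact_force: [0.1, -0.1, 0.3]
gripper_width: 0.995
```

>>> drive_tool --commands "85 -0.57 -1 0 0; 85 -0.57 -1 0 0; 85 -0.57 -1 0 0; 85 -0.57 -1 0 0; 85 -0.57 -1 0 0; 85 -0.57 -1 0 0; 85 -0.57 -1 0 0; 85 0 0 0 0"

```text
time: 3.1
tool_pos: [0.4873, -0.029, 0.2307]
tool_rot: [-0.001, 0.011, 1.0, 0.0]
contact_force: [0.1, 1.1, 0.0]
gripper_width: 0.993
```

```bash
cat > d.py <<'E'
from h import *
import sys
v=np.load("jig.npy");s=manip.state()
M=R.from_quat(np.roll(s["tool_rot"],-1)).as_matrix()
print("t",round(s["time"],2),"jig",wj(v[:3],s["tool_pos"]).round(1),"F",s["contact_force"].round(1),"yaw y-axis vs jig deg",np.degrees(np.arctan2(M[1,1],M[0,1])-np.pi/2-v[2]).round(2),"w",round(s["gripper_width"],2))
if len(sys.argv)>3:
    d=jw(v[:3],[float(a) for a in sys.argv[1:4]])[0]-s["tool_pos"]; print("units",(M.T@d/.03).round(2))
E
python3 d.py -88 21 60
```

```text
t 3.1 jig [[-91.1  20.2 230.7]] F [0.1 1.1 0. ] yaw y-axis vs jig deg -0.16 w 0.99
units [-0.11  0.03  5.69]
```

>>> drive_tool --commands "85 0 0 1 0; 85 0 0 1 0; 85 0 0 1 0; 85 0 0 1 0; 85 0 0 1 0; 85 0 0 1 0; 85 0 0 0.8 0; 85 0 0 0.3 0"

```text
time: 4.1
tool_pos: [0.4853, -0.0264, 0.0165]
tool_rot: [-0.002, 0.009, 1.0, 0.0]
contact_force: [-0.8, -0.4, 0.4]
gripper_width: 0.992
```

```bash
python3 d.py -75 21 16; python3 - <<'E'
from plant import manip
import cv2
b=manip.grab_frame("side")[160:300,240:400,::-1]
cv2.imwrite("pics/s1.png",cv2.resize(b,None,fx=4.2,fy=4.2,interpolation=cv2.INTER_CUBIC))
E
```

```text
t 4.1 jig [[-93.1  22.7  16.5]] F [-0.8 -0.4  0.4] yaw y-axis vs jig deg 0.05 w 0.99
units [-0.6  -0.06  0.02]
```

View pics/s1.png

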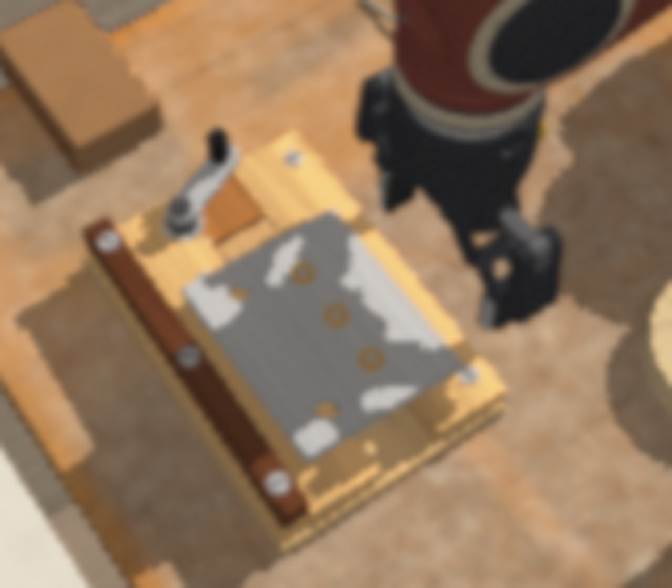

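>>> drive_tool --commands "85 -0.25 0 0 0; 85 -0.2 0 0 0; 85 -0.1 0 0 0; 85 -0.08 0 0 0; 85 -0.07 0 0 0; 85 -0.07 0 0 0; 85 -0.07 0 0 0; 85 0 0 0 0"

```text
time: 5.15
tool_pos: [0.5124, -0.028, 0.0182]
tool_rot: [0.0, 0.009, 1.0, -0.0]
contact_force: [-1.7, 0.1, 0.9]
gripper_width: 0.996
```

>>> drive_tool --commands "85 -0.04 0 0 0; 85 -0.04 0 0 0; 85 -0.04 0 0 0; 85 -0.03 0 0 0; 85 -0.03 0 0 0; 85 0 0 0 0; 85 0 0 0 0; 85 0 0 0 0"

```text
time: 6.15
tool_pos: [0.5178, -0.0281, 0.0183]
tool_rot: [0.0, 0.009, 1.0, -0.0]
contact_force: [-1.6, 0.2, -0.2]
gripper_width: 0.995
```

```bash
python3 d.py -60 21 16
```

```text
t 6.15 jig [[-60.6  21.7  18.3]] F [-1.6  0.2 -0.2] yaw y-axis vs jig deg 0.0 w 1.0
units [-0.02 -0.02  0.08]
```

>>> drive_tool --commands "85 -0.03 0 0.03 0; 85 -0.03 0 0 0; 85 -0.03 0 0 0; 85 0 0 0 0; 85 0 0 0 0; 85 0 0 0 0; 85 0 0 0 0; 85 0 0 0 0"

```text
time: 7.15
tool_pos: [0.5181, -0.0281, 0.0173]
tool_rot: [-0.003, 0.009, 1.0, 0.0]
contact_force: [-10.4, 0.3, 8.3]
gripper_width: 0.992
```

```bash
python3 d.py -60 21 16; python3 - <<'E'
from plant import manip
import cv2
b=manip.grab_frame("top")[130:210,255:360,::-1]
cv2.imwrite("pics/t2.png",cv2.resize(b,None,fx=7.5,fy=7.5,interpolation=cv2.INTER_CUBIC))
E
```

```text
t 7.15 jig [[-60.3  21.7  17.3]] F [-10.4   0.3   8.3] yaw y-axis vs jig deg 0.02 w 0.99
units [-0.01 -0.02  0.04]
```

View pics/t2.png

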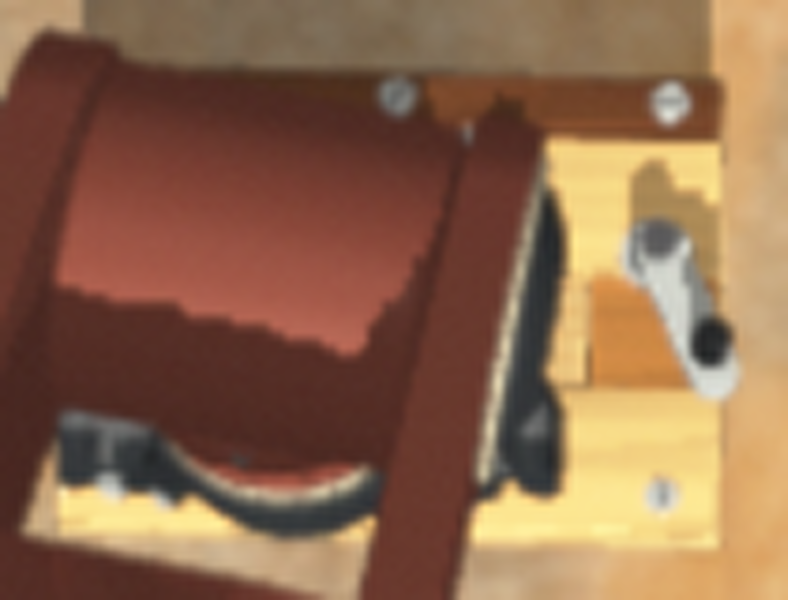

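>>> drive_tool --commands "85 0.5 0 0 0; 85 0.3 0 -0.4 0; 40 0 0 -1 0; 0 0 0.5 -1 0; 0 -0.5 1 -0.5 0; 0 -0.9 1 0 0; 0 -0.9 1 0 0; 0 -0.5 0 0 0"

```text
time: 8.2
tool_pos: [0.5835, 0.0773, 0.1047]
tool_rot: [0.001, 0.008, 1.0, 0.0]
contact_force: [0.1, -0.1, -0.5]
gripper_width: -0.0
```

>>> drive_tool --commands "0 0 0 0 0; 0 0 0 0 0; 0 0 0 0 0; 0 0 0 0 0; 0 0 0 0 0; 0 0 0 0 0; 0 0 0 0 0; 0 0 0 0 0"

```text
time: 9.2
tool_pos: [0.5824, 0.0758, 0.1044]
tool_rot: [0.0, 0.009, 1.0, -0.0]
contact_force: [-0.8, -0.7, 0.3]
gripper_width: -0.002
```

```bash
python3 d.py 0 120 30; cat > pic.py <<'E'
from plant import manip
import cv2,sys
n=sys.argv[1]
t=manip.grab_frame("top")[125:210,250:365,::-1];b=manip.grab_frame("side")[180:295,250:365,::-1]
t=cv2.resize(t,None,fx=3.45,fy=3.45,interpolation=cv2.INTER_CUBIC);b=cv2.resize(b,None,fx=5,fy=5,interpolation=cv2.INTER_CUBIC)
b=cv2.resize(b,(397,397));t=cv2.copyMakeBorder(t,0,397-t.shape[0],0,0,cv2.BORDER_CONSTANT)
cv2.imwrite(f"pics/{n}.png",cv2.hconcat([t,b]))
E
python3 pic.py m3
```

```text
t 9.2 jig [[  2.  126.7 104.4]] F [-0.8 -0.7  0.3] yaw y-axis vs jig deg 0.01 w -0.0
units [ 0.07 -0.22  2.48]
```

View pics/m3.png

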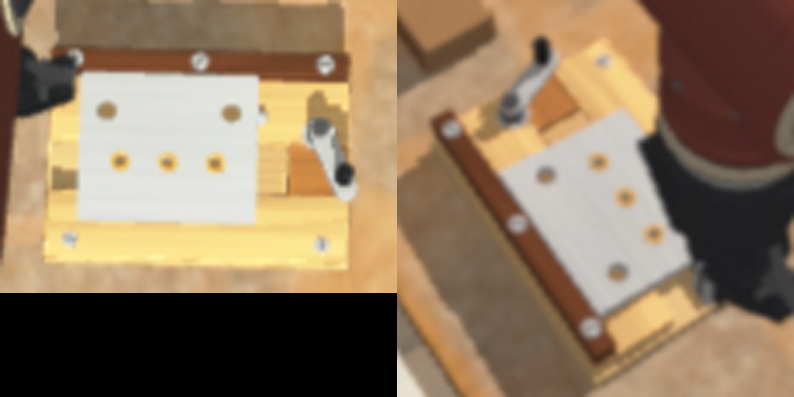

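The plate is now square against the fence (its top edge at row ~73 in the top view), still about 20 mm to +y. Next I push it along the fence.

>>> drive_tool --commands "0 0.05 0 0.9 0; 0 0 0 0.9 0; 0 0 0 0.67 0; 0 0 -0.3 0 0; 0 0 -0.3 0 0; 0 0 -0.2 0 0; 0 0 -0.1 0 0; 0 0 -0.1 0 0"

```text
time: 10.3
tool_pos: [0.5806, 0.0455, 0.0308]
tool_rot: [0.0, 0.009, 1.0, 0.0]
contact_force: [-0.4, 0.4, -0.3]
gripper_width: 0.002
```

```bash
python3 d.py 0 75 30
```

```text
t 10.3 jig [[ 0.9 96.4 30.8]] F [-0.4  0.4 -0.3] yaw y-axis vs jig deg -0.01 w 0.0
units [ 0.03 -0.71  0.03]
```

Push 1 mm-ish steps, watching the force.

>>> drive_tool --commands "0 0 -0.08 0 0; 0 0 -0.08 0 0; 0 0 -0.08 0 0; 0 0 -0.08 0 0; 0 0 -0.08 0 0; 0 0 -0.05 0 0; 0 0 0 0 0; 0 0 0 0 0"

```text
time: 11.3
tool_pos: [0.58, 0.0321, 0.0303]
tool_rot: [-0.0, 0.009, 1.0, -0.0]
contact_force: [-0.4, 0.3, 1.0]
gripper_width: 0.002
```

>>> drive_tool --commands "0 0 -0.03 0 0; 0 0 -0.03 0 0; 0 0 -0.03 0 0; 0 0 -0.03 0 0; 0 0 -0.03 0 0; 0 0 0 0 0; 0 0 0 0 0; 0 0 0 0 0"

```text
time: 12.3
tool_pos: [0.58, 0.0276, 0.0303]
tool_rot: [0.0, 0.009, 1.0, -0.0]
contact_force: [0.3, 0.3, 0.0]
gripper_width: -0.003
```

```bash
python3 d.py 0 75 30; python3 pic.py m4
```

```text
t 12.3 jig [[ 0.6 78.5 30.3]] F [0.3 0.3 0. ] yaw y-axis vs jig deg 0.01 w -0.0
units [ 0.02 -0.12  0.01]
```

View pics/m4.png

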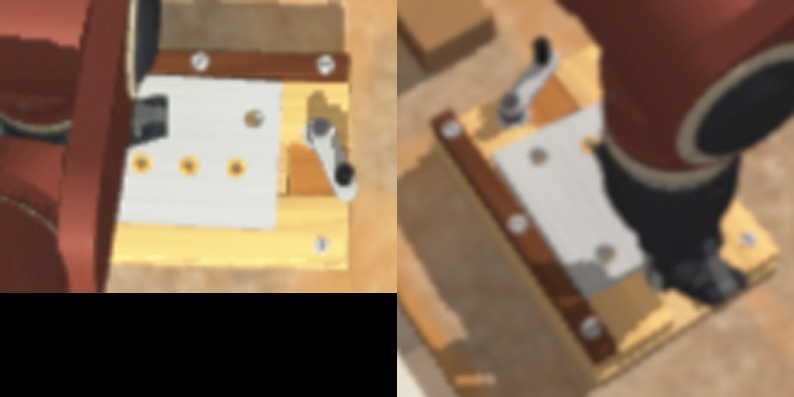

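>>> drive_tool --commands "0 0 0.15 0 0; 0 0.4 0 0 0; 0 0.4 0 0 0; 0 0 -0.15 0 0; 0 0 -0.03 0 0; 0 0 -0.03 0 0; 0 0 -0.03 0 0; 0 0 0 0 0"

```text
time: 13.4
tool_pos: [0.5563, 0.0252, 0.0304]
tool_rot: [0.0, 0.009, 1.0, -0.0]
contact_force: [-0.2, -0.3, -0.1]
gripper_width: -0.0
```

>>> drive_tool --commands "0 0 -0.03 0 0; 0 0 -0.03 0 0; 0 0 0 0 0; 0 0 0 0 0; 0 0 0 0 0; 0 0 0.3 0 0; 0 0 0.8 0 0; 0 0 0.8 -0.5 0"

```text
time: 14.4
tool_pos: [0.5556, 0.0817, 0.044]
tool_rot: [-0.002, 0.01, 1.0, 0.0]
contact_force: [0.8, -0.4, 0.4]
gripper_width: -0.008
```

```bash
python3 d.py 0 75 30; python3 pic.py m5
```

```text
t 14.4 jig [[-24.9 132.1  44. ]] F [ 0.8 -0.4  0.4] yaw y-axis vs jig deg -0.02 w -0.01
units [-0.83 -1.9   0.47]
```

View pics/m5.png

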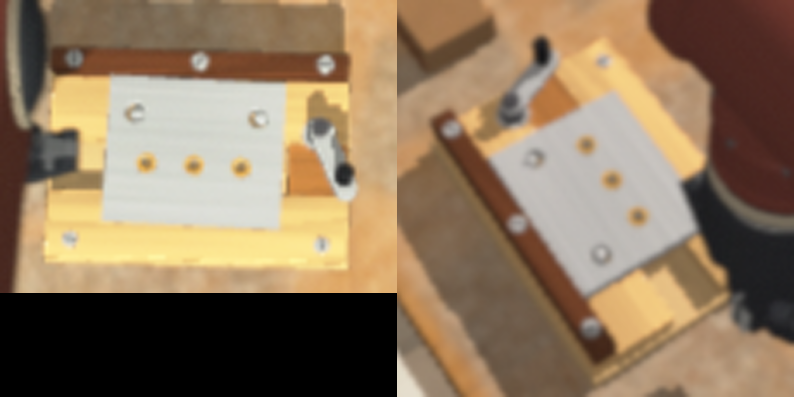

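```bash
cat > fp.py <<'E'
from h import *
import cv2
v=np.load("jig.npy");j=v[:3]
def fit(D):
  for sl in(True,False):
    def res(p): return np.vstack([proj(n,jw(j,plate_pts(p,PL,sl)))+v[8+2*k:10+2*k]-uv for k,(n,uv) in D.items()]).ravel()
    s=least_squares(res,[0,5,0],x_scale=[1,1,.01],loss="soft_l1")
    print("slope" if sl else "flat",s.x.round(3),"rms",np.sqrt(np.mean(s.fun**2)).round(2))
if __name__=="__main__":
  T=un([(110,74),(285,83),(278,229),(103,220),(134,113),(258,119),(146,164),(194,166),(241,168)],3.45,(250,125))
  S=un([(188,296),(91,157),(219,92),(300,229),(204,253),(138,157),(241,216),(215,180),(189,145)],3.452,(250,180))
  fit({"top":(0,T),"side":(1,S)}) if 0 else None
  fit({"top":(0,T)} if 0 else {n:(k,uv) for n,k,uv in(("top",0,T),("side",1,S))}) if 0 else None
  D={"top":T,"side":S}
  for sl in(True,False):
    def res(p): return np.vstack([proj(n,jw(j,plate_pts(p,PL,sl)))+v[8+2*k:10+2*k]-D[n] for k,n in enumerate(D)]).ravel()
    s=least_squares(res,[0,5,0],x_scale=[1,1,.01],loss="soft_l1")
    print(sl,s.x.round(3),"rms",np.sqrt(np.mean(s.fun**2)).round(2)); print(s.fun.reshape(-1,2).round(1).tolist())
E
python3 fp.py
```

```text
True [-0.288  3.609 -0.028] rms 1.1
[[-0.7, -0.5], [0.1, -0.6], [0.1, -0.2], [-1.0, -0.1], [-0.5, -0.8], [-0.3, -0.8], [-0.4, -0.5], [-0.5, -0.4], [-0.4, -0.3], [-0.6, -1.3], [0.0, -1.9], [-0.3, -0.4], [5.0, -2.5], [0.2, -0.6], [-0.1, -0.7], [0.4, -0.3], [0.2, -0.4], [0.4, -0.4]]
False [-1.117  2.77  -0.031] rms 0.96
[[0.1, 0.4], [0.4, 0.4], [0.4, -0.1], [-0.7, -0.1], [0.2, -0.2], [0.0, -0.1], [0.0, -0.2], [-0.2, -0.0], [-0.1, 0.1], [-0.9, 0.3], [0.1, -0.1], [-0.3, -0.7], [4.8, -2.6], [-0.1, 0.6], [-0.2, 0.5], [0.1, 0.3], [0.0, 0.2], [0.2, 0.1]]
```

>>> drive_tool --commands "0 0.5 0 -1 0; 40 0.6 -0.8 -0.5 0; 85 0.6 -0.9 0 0; 85 0.53 -0.9 0 0; 85 0 -0.9 0 0; 85 0 -0.8 0 0; 85 0 0 0.5 0; 85 0 0 0 0"

```text
time: 15.5
tool_pos: [0.486, -0.0464, 0.073]
tool_rot: [-0.002, 0.01, 1.0, 0.001]
contact_force: [0.0, -1.0, -0.6]
gripper_width: 0.995
```

```bash
python3 d.py -92 3 17
```

```text
t 15.5 jig [[-92.1   2.8  73. ]] F [ 0.  -1.  -0.6] yaw y-axis vs jig deg -0.01 w 0.99
units [-0.01  0.01  1.87]
```

>>> drive_tool --commands "85 0 0 1 0; 85 0 0 0.85 0; 85 0 0 0 0; 85 -0.3 0 0 0; 85 -0.3 0 0 0; 85 -0.1 0 0 0; 85 -0.1 0 0 0; 85 -0.03 0 0 0"

```text
time: 16.5
tool_pos: [0.5127, -0.0475, 0.0199]
tool_rot: [0.0, 0.009, 1.0, -0.0]
contact_force: [-0.2, 0.7, 0.0]
gripper_width: 0.99
```

>>> drive_tool --commands "85 -0.04 0 0 0; 85 -0.04 0 0 0; 85 -0.04 0 0 0; 85 -0.04 0 0 0; 85 -0.04 0 0 0; 85 -0.03 0 0 0; 85 0 0 0 0; 85 0 0 0 0"

```text
time: 17.5
tool_pos: [0.5176, -0.0482, 0.0193]
tool_rot: [-0.002, 0.01, 1.0, -0.001]
contact_force: [-7.5, -3.0, 3.4]
gripper_width: 0.994
```

```bash
python3 d.py -60 3 17
```

```text
t 17.5 jig [[-60.3   1.5  19.3]] F [-7.5 -3.   3.4] yaw y-axis vs jig deg -0.03 w 0.99
units [-0.01  0.05  0.08]
```

>>> drive_tool --commands "85 0.5 0 0 0; 85 0.4 0 -0.3 0; 85 0 0 -1 0; 50 0 0.8 -1 0; 50 -0.8 1 -0.5 0; 50 -0.8 1 0 0; 50 -0.8 1 0 0; 50 -0.2 0.4 0 0"

```text
time: 18.5
tool_pos: [0.5734, 0.0789, 0.104]
tool_rot: [0.001, 0.008, 1.0, 0.0]
contact_force: [0.3, -0.5, -0.0]
gripper_width: 0.584
```

```bash
python3 d.py -8 130 40; python3 -c "
from plant import manip;print(manip.state()['joint_pos'])"; python3 pic.py m6
```

```text
t 18.5 jig [[ -7.  129.6 104. ]] F [ 0.3 -0.5 -0. ] yaw y-axis vs jig deg 0.11 w 0.58
units [0.04 0.01 2.13]
[ 7.89993514e-03  5.54118829e-02  1.83088011e+00  4.72531683e-04
  1.25418062e+00 -1.54615399e+00]
```

View pics/m6.png

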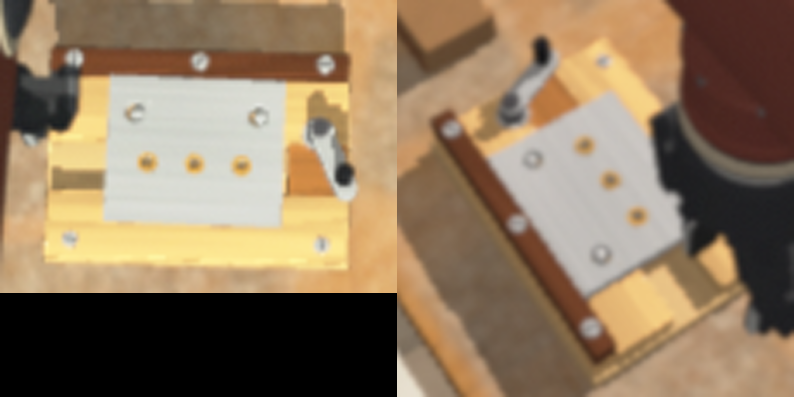

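>>> drive_tool --commands "50 -0.13 0 0 10.7; 50 0 0 0 10.7; 50 0 0 0 10.7; 50 0 0 0 10.7; 50 0 0 0 10.7; 50 0 0 0 10.7; 50 0 0 0 10.7; 50 0 0 0 10.7"

```text
time: 19.6
tool_pos: [0.5756, 0.0761, 0.1035]
tool_rot: [-0.0, 0.689, 0.725, -0.0]
contact_force: [0.1, 1.0, 0.3]
gripper_width: 0.585
```

>>> drive_tool --commands "50 0 0 0 4.5; 50 0 0 0.9 0; 50 0 0 0.9 0; 50 0 0 0.7 0; 50 -0.8 0 0 0; 50 -0.6 0 0 0; 50 -0.2 0 0 0; 50 0 0 0 0"

```text
time: 20.6
tool_pos: [0.576, 0.0289, 0.0293]
tool_rot: [0.0, 0.715, 0.699, 0.0]
contact_force: [0.2, -0.6, 0.1]
gripper_width: 0.583
```

```bash
python3 d.py -2 72 28
```

```text
t 20.6 jig [[-3.4 79.7 29.3]] F [ 0.2 -0.6  0.1] yaw y-axis vs jig deg -90.16 w 0.58
units [-0.26  0.05  0.04]
```

>>> drive_tool --commands "50 -0.1 0 0.03 0; 50 -0.06 0 0 0; 50 -0.04 0 0 0; 50 -0.03 0 0 0; 50 -0.03 0 0 0; 50 0 0 0 0; 50 0 0 0 0; 50 0 0 0 0"

```text
time: 21.6
tool_pos: [0.5754, 0.0216, 0.0279]
tool_rot: [-0.0, 0.714, 0.7, -0.0]
contact_force: [-0.7, 2.2, 0.2]
gripper_width: 0.587
```

```bash
python3 d.py -2 70 28
```

```text
t 21.6 jig [[-3.9 72.4 27.9]] F [-0.7  2.2  0.2] yaw y-axis vs jig deg -90.1 w 0.59
units [-0.08  0.06 -0.  ]
```

In contact (2.2 N). Continue in sub-millimetre rows.

>>> drive_tool --commands "50 -0.02 0 0 0; 50 -0.02 0 0 0; 50 -0.02 0 0 0; 50 0 0 0 0; 50 0 0 0 0; 50 0 0 0 0; 50 0 0 0 0; 50 0 0 0 0"

```text
time: 22.6
tool_pos: [0.5755, 0.0197, 0.0279]
tool_rot: [0.0, 0.714, 0.7, -0.0]
contact_force: [0.2, 1.5, -0.9]
gripper_width: 0.589
```

>>> drive_tool --commands "50 -0.02 0 0 0; 50 -0.02 0 0 0; 50 -0.02 0 0 0; 50 0 0 0 0; 50 0 0 0 0; 50 0 0 0 0; 50 0 0 0 0; 50 0 0 0 0"

```text
time: 23.6
tool_pos: [0.5754, 0.0185, 0.0279]
tool_rot: [-0.0, 0.714, 0.7, 0.0]
contact_force: [-0.1, 5.6, 0.2]
gripper_width: 0.587
```

```bash
python3 d.py -2 70 28
```

```text
t 23.6 jig [[-3.8 69.3 27.9]] F [-0.1  5.6  0.2] yaw y-axis vs jig deg -90.1 w 0.59
units [ 0.02  0.06 -0.  ]
```

>>> drive_tool --commands "50 0.2 0 0 0; 50 0.5 0 0 0; 50 0.8 0 -0.5 0; 0 0.5 0 -1 0; 0 0 0 -0.5 0; 0 0 0 0 0; 0 0 0 0 0; 0 0 0 0 0"

```text
time: 24.6
tool_pos: [0.5758, 0.0774, 0.0864]
tool_rot: [-0.001, 0.715, 0.7, -0.001]
contact_force: [-0.6, -0.9, -0.2]
gripper_width: 0.001
```

```bash
python3 d.py -2 70 28;python3 pic.py m7; python3 -c "
from plant import manip;print(manip.state()['joint_pos'])"
```

```text
t 24.6 jig [[ -4.6 128.2  86.4]] F [-0.6 -0.9 -0.2] yaw y-axis vs jig deg -90.14 w 0.0
units [-1.94  0.1   1.95]
[ 5.79297715e-03  8.35879309e-02  1.83276312e+00 -7.71793637e-05
  1.22707307e+00  2.69646357e-02]
```

View pics/m7.png

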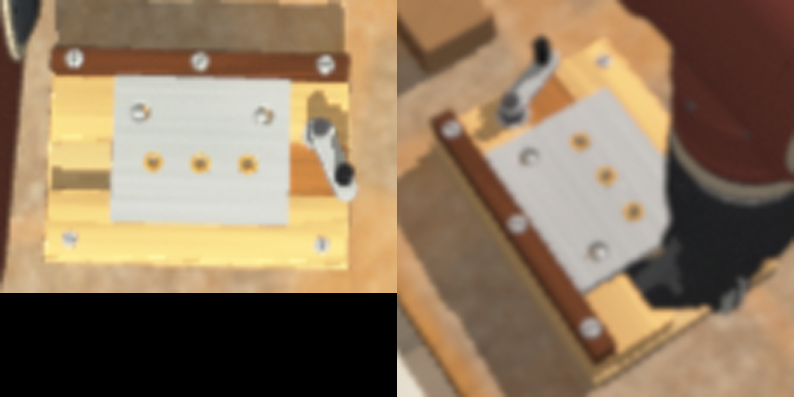

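```bash
cat > f4.py <<'E'
from h import *
v=np.load("jig.npy");j=v[:3]
def pts(p,P): # x,y,yaw,slope about front edge
    P=np.array(P,float)+[50,0,0]
    return R.from_euler('zy',[p[2],-p[3]]).apply(P)-R.from_euler('z',p[2]).apply([50,0,0])+[p[0],p[1],27]
def go(name,T,S):
    D={"top":T,"side":S}
    def res(p):
        r=np.vstack([proj(n,jw(j,pts(p,PL)))+v[8+2*k:10+2*k]-D[n] for k,n in enumerate(D)])
        return r[~np.isnan(r)]
    s=least_squares(res,[0,5,0,.04],x_scale=[1,1,.01,.01],loss="soft_l1",f_scale=.4)
    C=np.linalg.inv(s.jac.T@s.jac)*np.mean(s.fun**2)
    print(name,s.x.round(3),"sd",np.sqrt(np.diag(C)).round(3),"rms",np.sqrt(np.mean(s.fun**2)).round(2))
N=(np.nan,np.nan)
go("start",un([(137,156),(519,156),(519,478),(130,478),(191,238),(462,241),(221,348),(325,348),(428,348)],7.5,(255,130)),
 un([(322,462),(160,240),(355,138),(522,340),(347,395),(232,241),(403,333),(358,274),(314,219)],5.5,(255,185)))
go("m3",un([(80,72),(259,75),(256,222),(78,220),(107,110),(232,113),(120,161),(168,162),(216,163)],3.45,(250,125)),
 un([(203,315),(103,168),(228,108),N,(221,272),(149,175),(257,233),(229,197),(201,162)],3.452,(250,180)))
go("m6",un([(110,74),(285,81),(282,227),(105,220),(135,113),(258,117),(148,162),(195,163),(242,165)],3.45,(250,125)),
 un([(189,295),(91,157),(215,92),N,(203,253),(136,158),(240,215),(213,180),(188,145)],3.452,(250,180)))
go("m7",un([(113,76),(290,80),(289,226),(110,221),(140,112),(263,116),(152,162),(200,163),(248,164)],3.45,(250,125)),
 un([(188,291),(88,153),(210,90),N,(201,251),(132,156),(236,211),(209,176),(183,142)],3.452,(250,180)))
E
python3 f4.py
```

```text
start [-9.5540e+00  2.0947e+01  1.2000e-02  8.5000e-02] sd [0.239 0.203 0.003 0.008] rms 0.29
m3 [9.1200e-01 2.0251e+01 1.0000e-03 1.0500e-01] sd [0.207 0.184 0.003 0.009] rms 0.27
m6 [-0.285  2.15  -0.012  0.024] sd [0.261 0.244 0.004 0.009] rms 0.33
m7 [ 1.150e-01 -1.332e+00  1.000e-03  2.300e-02] sd [0.304 0.296 0.005 0.011] rms 0.39
```

>>> drive_tool --commands "0 -0.7 0.3 0 0; 0 -0.9 0.3 0 0; 0 -0.9 0.3 0 0; 0 -0.9 0.35 0 0; 0 -0.87 0 0 0; 0 0 0 0.8 0; 0 0 0 0.7 0; 0 0 0 0 0"

```text
time: 25.7
tool_pos: [0.6095, -0.051, 0.0399]
tool_rot: [-0.002, 0.714, 0.7, -0.002]
contact_force: [0.7, 0.1, -1.1]
gripper_width: 0.003
```

```bash
python3 d.py 33 0 36
```

```text
t 25.7 jig [[31.5  0.5 39.9]] F [ 0.7  0.1 -1.1] yaw y-axis vs jig deg -90.11 w 0.0
units [-0.02  0.05  0.13]
```

>>> drive_tool --commands "0 0 0 0.1 0; 0 0 0 0.03 0; 0 0 0 0 0; 0 0 0 0 0; 0 0 0 0.03 0; 0 0 0 0 0; 0 0 0 0 0; 0 0 0 0 0"

```text
time: 26.7
tool_pos: [0.6116, -0.0509, 0.0381]
tool_rot: [-0.0, 0.714, 0.7, -0.0]
contact_force: [-0.0, -1.0, -0.1]
gripper_width: -0.001
```

```bash
python3 d.py 33 0 35
```

```text
t 26.7 jig [[33.6  0.6 38.1]] F [-0.  -1.  -0.1] yaw y-axis vs jig deg -90.1 w -0.0
units [-0.02 -0.02  0.1 ]
```

>>> drive_tool --commands "0 0 0 0.05 0; 0 0 0 0 0; 0 0 0 0 0; 0 0 0 0.04 0; 0 0 0 0 0; 0 0 0 0 0; 0 0 0 0 0; 0 0 0 0 0"

```text
time: 27.7
tool_pos: [0.6116, -0.0509, 0.0354]
tool_rot: [0.0, 0.714, 0.7, 0.0]
contact_force: [0.4, 0.5, 0.1]
gripper_width: 0.004
```

>>> drive_tool --commands "0 0 0 0.03 0; 0 0 0 0 0; 0 0 0 0 0; 0 0 0 0 0; 0 0 0 0 0; 0 0 0 0 0; 0 0 0 0 0; 0 0 0 0 0"

```text
time: 28.7
tool_pos: [0.6118, -0.051, 0.0351]
tool_rot: [0.0, 0.714, 0.7, 0.0]
contact_force: [-2.2, -0.3, 5.4]
gripper_width: 0.003
```

>>> drive_tool --commands "0 0 0 -0.9 0; 0 0 0 -1 0; 0 -0.4 -0.3 0 0; 0 -0.9 -0.5 0 0; 0 -0.9 -0.5 0 0; 0 -0.9 -0.5 0 0; 0 -0.9 0 0 0; 0 -0.2 0 0 0"

```text
time: 29.7
tool_pos: [0.5535, -0.177, 0.0898]
tool_rot: [-0.001, 0.715, 0.699, -0.0]
contact_force: [0.2, 1.0, -0.6]
gripper_width: 0.0
```

```bash
python3 d.py -21 -125 52; python3 d.py -21 -113 52
```

```text
t 29.7 jig [[ -22.  -126.6   89.8]] F [ 0.2  1.  -0.6] yaw y-axis vs jig deg -90.24 w 0.0
units [0.05 0.04 1.26]
t 29.7 jig [[ -22.  -126.6   89.8]] F [ 0.2  1.  -0.6] yaw y-axis vs jig deg -90.24 w 0.0
units [0.45 0.03 1.26]
```

>>> drive_tool --commands "0 0 0 0.7 0; 0 0 0 0.55 0; 0 0 0 0 0; 0 0.2 0 0 0; 0 0.2 0 0 0; 0 0.15 0 0 0; 0 0.15 0 0 0; 0 0.15 0 0 0"

```text
time: 30.7
tool_pos: [0.5557, -0.1501, 0.0543]
tool_rot: [0.0, 0.714, 0.7, 0.0]
contact_force: [-0.7, -1.8, 1.0]
gripper_width: -0.001
```

>>> drive_tool --commands "0 0.15 0 0 0; 0 0.15 0 0 0; 0 0.15 0.03 0 0; 0 0.15 0.03 0 0; 0 0.15 0.05 0 0; 0 0.15 0.05 0 0; 0 0.05 0.05 0 0; 0 0 0 0 0"

```text
time: 31.7
tool_pos: [0.5628, -0.1219, 0.0543]
tool_rot: [0.0, 0.714, 0.7, 0.0]
contact_force: [1.4, -2.6, -0.1]
gripper_width: -0.0
```

```bash
python3 d.py -35 -72 52
```

```text
t 31.7 jig [[-13.8 -71.3  54.3]] F [ 1.4 -2.6 -0.1] yaw y-axis vs jig deg -90.1 w -0.0
units [-0.02 -0.71  0.07]
```

>>> drive_tool --commands "0 -0.15 0 0 0; 0 0 -0.5 0 0; 0 0 -0.4 0 0; 0 0.45 0 0 0; 0 0.45 0 0 0; 0 0 0 0 0; 0 0 0.2 0 0; 0 0 0.15 0 0"

```text
time: 32.7
tool_pos: [0.5465, -0.0989, 0.054]
tool_rot: [-0.001, 0.714, 0.7, -0.0]
contact_force: [-5.4, 2.8, 2.5]
gripper_width: -0.0
```

>>> drive_tool --commands "0 0 0.15 0 0; 0 0 0.15 0 0; 0 0 0.15 0 0; 0 0 0.15 0 0; 0 0 0.15 0 0; 0 0 0.1 0 0; 0 0 0 0 0; 0 0 0 0 0"

```text
time: 33.7
tool_pos: [0.5719, -0.0998, 0.0541]
tool_rot: [0.0, 0.714, 0.7, 0.0]
contact_force: [-1.7, 0.3, -0.4]
gripper_width: -0.001
```

```bash
python3 d.py -2 -49 52
```

```text
t 33.7 jig [[ -5.1 -49.   54.1]] F [-1.7  0.3 -0.4] yaw y-axis vs jig deg -90.1 w -0.0
units [0.   0.1  0.07]
```

>>> drive_tool --commands "0 0 0.05 0 0; 0 0 0.05 0 0; 0 0 0.03 0 0; 0 0 0 0 0; 0 0 0 0 0; 0 0 0 0 0; 0 0 0 0 0; 0 0 0 0 0"

```text
time: 34.7
tool_pos: [0.5728, -0.0997, 0.0536]
tool_rot: [-0.003, 0.714, 0.7, -0.003]
contact_force: [-12.0, 0.4, 6.2]
gripper_width: 0.005
```

```bash
python3 d.py -2 -49 52
```

```text
t 34.7 jig [[ -4.2 -48.9  53.6]] F [-12.    0.4   6.2] yaw y-axis vs jig deg -90.07 w 0.01
units [-0.    0.08  0.05]
```

>>> drive_tool --commands "0 0 -0.4 0 0; 0 0 -0.8 -0.5 0; 0 0 -1 -1 0; 0 0.5 -1 -1 0; 0 0.5 -1 -1 0; 0 1 0 -1 0; 0 1 0 0 0; 0 1 0 0 0"

```text
time: 35.7
tool_pos: [0.4533, 0.0236, 0.1907]
tool_rot: [0.002, 0.715, 0.7, 0.002]
contact_force: [-0.1, 0.5, -0.7]
gripper_width: -0.002
```

```bash
python3 d.py; python3 pic.py m8
```

```text
t 35.7 jig [[-126.    72.1  190.7]] F [-0.1  0.5 -0.7] yaw y-axis vs jig deg -90.13 w -0.0
```

View pics/m8.png

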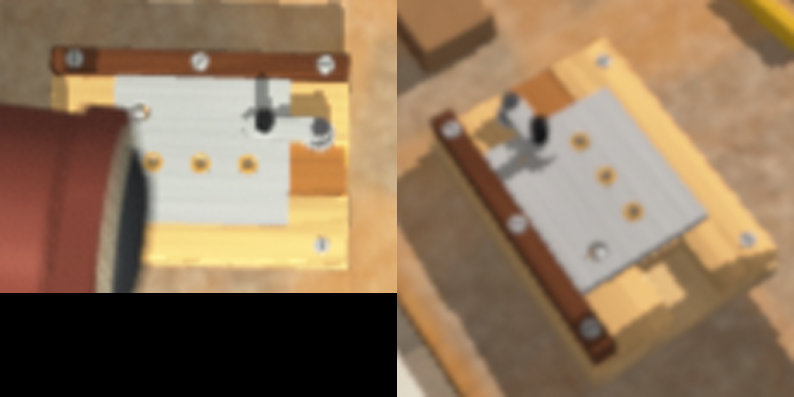

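```bash
python3 - <<'E'
from h import *
v=np.load("jig.npy")
for n,uv,f,o,k in(("top",(264,120),3.45,(250,125),8),("side",(142,126),3.452,(250,180),10)):
    p=wj(v[:3],ray_z(n,un(uv,f,o)-v[k:k+2],.067 if n=="top" else .06))[0]; a=np.arctan2(p[1]+82,p[0]-15); print(n,p.round(1),"keeper",round(np.pi/2+2.2-a,2))
print(manip.job_done())
E
```

```text
top [ 13.4 -43.4  67. ] keeper 2.16
side [ 13.4 -46.1  60. ] keeper 2.16
the job is handed in; nothing more can be done
None
```

The drill plate is seated over both pins and the keeper is closed over its end. I handed the job in at about 36 s of the 67 s allowed; no verdict is given.

I squared the plate against the fence with the open fingertips, then pushed it along the fence from the left. A single-finger push turned it about 0.03 rad, so I squared it against the fence again and finished with a two-finger push, which stopped against the pins.

Last checks:
- **Plate height:** a light touch on the plate's far side, before the keeper was closed, met its top at 35.1 mm. The seated height is 35 mm, and a plate riding on the pins would be about 42 mm there.
- **Plate position:** before the keeper was closed, the image fit put the plate at about x = +0.1, y = −1.3 mm with yaw near 0. That is inside the holes' play.
- **Plate tilt (disagrees):** the same image fit gave a tilt of 0.023 ± 0.011 rad, slightly over the 0.02 limit. I trusted the touch over the image, because the fit is coarse.
- **Keeper:** I pushed it round until the force rose to 12 N at the stop. Both cameras then read about 2.16 rad.
- **Surroundings:** I did not measure the sanding block, tape roll or screwdriver again, but the arm's path stayed clear of them. At the end the gripper was raised well clear and touched nothing.

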